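# Stow the thickness rings on the rolling pin

## Task

Thread the three wooden thickness rings onto the rolling pin's bare steel axle, the widest first, then the middle one, the smallest outermost. Push the whole stack home, with the rubber washer that sits on the axle, so that washer and rings lie snug against the end of the roller: press firmly but do not ram it. Leave the other things on the table where they are.

Things in the scene. Friction and masses are not known exactly. Their poses are not given: they have to be found in the camera images.
- ring_big_c (a point): the widest of three plain wooden rings: outer diameter 80 mm, 12 mm thick, through hole 16.8 mm across. The point is the ring's centre (middle of the hole, half-way through the thickness); x runs along the hole. It starts standing on edge in one of the rack's three places, hole level, free to lean by up to about 5 degrees
- ring_mid_c (a point): the middle-sized of three plain wooden rings: outer diameter 66 mm, 12 mm thick, through hole 16.8 mm across. The point is the ring's centre (middle of the hole, half-way through the thickness); x runs along the hole. It starts standing on edge in one of the rack's three places, hole level, free to lean by up to about 5 degrees
- ring_small_c (a point): the smallest of three plain wooden rings: outer diameter 52 mm, 12 mm thick, through hole 16.8 mm across. The point is the ring's centre (middle of the hole, half-way through the thickness); x runs along the hole. It starts standing on edge in one of the rack's three places, hole level, free to lean by up to about 5 degrees
- cradle_front (a point): point on the line of the rolling pin's axle, 80 mm up, 20 mm in front of the front edge of the fixed wooden cradle that holds the pin fast; x points out along the level bare axle to its free end, z is up. The pin lies lengthwise up to 13 mm either way: the roller's end face is within 13 mm of this point along x; how far is not reported, so look or feel for it
- cradle_back (a point): point on the same axle line, 150 mm behind cradle_front (over the cradle), same axes. The roller is 50 mm in diameter, 200 mm long; from its end face the bare round steel axle, 14.8 mm in diameter, sticks out 120 mm, its free end chamfered by 2 mm; nothing stands under it
- washer (a joint): black rubber washer, 26 mm in diameter and 4 mm thick, that slides stiffly along the axle (about 4 N to move it): the reading is the gap in m between it and the roller, 0 when it lies against the roller; it starts 8 to 18 mm off. With all home the ring centres lie 10, 22 and 34 mm out from the roller's end face
- rack_c (a point): centre of the wooden ring rack, at table height; x runs along its two rails. Fixed, 170 mm long, 70 mm wide. The three places are at -55, 0 and 55 mm along x, the rings' holes parallel to x. Rails are 10 mm thick, 36 mm apart, their tops 35 mm up; at each place four thin dowels (6 mm, 57 mm up), 18 mm either side of the middle line, in two pairs 14 mm apart along x, keep the ring upright. The upper part of each ring is free for pinching its two faces from above
- goblet1_c (a point): upturned drinking glass, 72 mm wide, 142 mm high, leave alone; the point is its centre
- goblet2_c (a point): second upturned drinking glass, the same
- mug_c (a point): white mug, 76 mm wide, 85 mm high, leave alone; centre
- jar_c (a point): amber jar, 64 mm wide, 90 mm high, leave alone; centre
- jar_lid_c (a point): steel jar lid lying flat, 72 mm wide, 14 mm high, leave alone; centre
- spoon_c (a point): spoon lying flat, leave alone; about its middle
- brush_c (a point): pastry brush lying flat, leave alone; about its middle
Mind the look-alikes: they are no part of the job. Leave any purple look-alike of the part that bears ring_small_c alone.

How it is judged (in metres and radians):
On the way, in this order (a step that is already met when the one before it is completed fails the run):
1. the widest ring is threaded on the axle (x of ring_big_c in the frame of cradle_front between -0.02 and 0.1 m and y of ring_big_c in the frame of cradle_front between -0.005 and 0.005 m and z of ring_big_c in the frame of cradle_front between -0.005 and 0.005 m), for 0.2 s.
2. the middle ring is threaded on the axle (x of ring_mid_c in the frame of cradle_front between -0.02 and 0.1 m and y of ring_mid_c in the frame of cradle_front between -0.005 and 0.005 m and z of ring_mid_c in the frame of cradle_front between -0.005 and 0.005 m), for 0.2 s.
3. the smallest ring is threaded on the axle (x of ring_small_c in the frame of cradle_front between -0.02 and 0.1 m and y of ring_small_c in the frame of cradle_front between -0.005 and 0.005 m and z of ring_small_c in the frame of cradle_front between -0.005 and 0.005 m), for 0.2 s.
At the end, for the whole second after the job is handed in: Rings at rest on the axle, widest innermost, smallest outermost; washer within 3 mm of the roller; widest to middle ring centres under 15.5 mm apart, widest to smallest 21 to 28.5 mm; widest at most 26.5 mm out from cradle_front; all within 5 mm of the axle line, square within 0.15 rad (value of joint washer below 0.003 m and distance between ring_big_c and ring_mid_c below 0.0155 m and distance between ring_big_c and ring_small_c between 0.021 and 0.0285 m and x of ring_big_c in the frame of cradle_front between -0.006 and 0.0265 m and y of ring_big_c in the frame of cradle_front between -0.005 and 0.005 m and z of ring_big_c in the frame of cradle_front between -0.005 and 0.005 m and angle between the x axis of each of ring_big_c, ring_mid_c, ring_small_c and the x axis of cradle_front, either way round below 0.15 rad and linear speed of each of ring_big, ring_mid, ring_small below 0.02 m/s and x of ring_mid_c in the frame of cradle_front between 0.006 and 0.039 m and y of ring_mid_c in the frame of cradle_front between -0.005 and 0.005 m and z of ring_mid_c in the frame of cradle_front between -0.005 and 0.005 m and x of ring_small_c in the frame of cradle_front between 0.018 and 0.0515 m and y of ring_small_c in the frame of cradle_front between -0.005 and 0.005 m and z of ring_small_c in the frame of cradle_front between -0.005 and 0.005 m); the robot touches nothing.
It fails at once if the stack is rammed home (widest ring pressed on the washer with more than 32 N) (contact force between ring_big and washer above 32 N).
It fails at once if a bystander is moved by more than 40 mm (distance of any of goblet1_c, goblet2_c, mug_c, jar_c, jar_lid_c, spoon_c, brush_c from where it was at the start of the episode above 0.04 m).
It also fails if it takes over 72 s, if anything falls off the work surface, if the arm or the gripper's body presses on something with over 40 N, if the wrist force passes 120 N, or if a joint passes its speed limit or range.

## Robot

A 7-joint arm with a two-finger parallel gripper is mounted at the origin on the work surface. World frame = base frame: x ahead of the robot, y to its left, z up, the work surface at z = 0. Lengths are in m, angles in degrees, forces in N, time in s.
With the tool pointing down it reaches from about 0.425 to 0.875 m from the base axis. Payload 4.7 kg.
Tool frame: the origin (TCP) lies at the very end of the fingers, on their centre line; the grasp point (between the pads) lies 19 mm behind it; z points along the fingers, y is the line along which they close (so a half turn about z gives the same grasp; the last joint's range is limited). The gripper opens to 87 mm and grips with 3 to 60 N. Pads are 19 mm wide; open, the fingers measure 117 mm over their backs; the gripper's body (75 mm by 190 mm) begins 51 mm behind the grasp point.
Start: joints at [-75.51, 18.392, -4.016, 83.108, 1.295, 78.541, -3.26], TCP at [0.154, 0.632, 0.223] pointing down, gripper open.
Joint ranges: [-163.93, 163.93], [-17.29, 119.83], [-79.2, 71.16], [3.27, 140.29], [-89.18, 269.18], [5.43, 117.66], [-154.24, 154.24]. Speed limits (degrees/s): [147.25, 147.25, 180, 180, 180, 180, 180].

## Interface

Orientations are given as [roll, pitch, yaw] about the fixed x, y, z axes, in that order (R = Rz(yaw) Ry(pitch) Rx(roll)).
In Python, from cell import telemetry, cams, env gives the robot as it stands.
- The arm moves only by the tool arm_command, never from a script. Its argument "series" is text: rows parted by semicolons, each of 5 numbers parted by spaces: the shift along the tool's x, y, z in mm, then the turn about the tool's z in rad, then the closure in counts, from 0 (fully open) to 255 (shut). A call has 1 to 20 rows; each row shifts and turns the commanded pose from where the row before left it, along the tool's axes as they then stand; what a row does not reach is not made up. A row lasts 1/12 s, in which the tool goes at most 41.7 mm and 7.16 degrees, less where a joint would pass 70% of its speed; a pose out of reach is approached as far as the arm can. A call is refused whole if a number of a shift passes 41.7 or a number of a turn 0.125, either way. A call with a gripper value outside its range is refused whole. The fingers move at their own pace and stop on an object; "squeeze" is the grip in N (left out, the last holds). Time passes only in rows, so rows that do not move let the fingers close. It gives the time, the measured TCP pose, the force, the opening and the grip force at its end, in the units of the state.
- telemetry.get_obs(): the state, without advancing time (a new reading comes with each control period).
- cams.read_camera(name): name is "scene" or "top"; returns the picture (420x560x3 uint8, blue, green, red); there is no depth.
- cams.calibration(name): a dict with "K" (3x3 intrinsics, pixels), "origin" and "rotation" of the camera in the world. Camera axes: x right, y down, z forward; pixel columns grow to the right and rows downward; lengths in m; the calibration is good to about 2 mm. A picture is of the moment at which its call begins. calibration takes no time and is no camera call.
- env.sign_off(): hands the job in; it is judged then, once.
The state is a dict: "time_s": time; "qpos": joint angles; "joint_velocities": joint speeds; "effort": joint torques, N m; "tool_pos": TCP position; "tool_rot": TCP orientation; "force": force on the tool from outside, world axes, zero at the start; "wrist_torque": the same for the moment, N m; "grip_width": finger opening in m; "grasp_force": force on a finger pad.
Only numpy, scipy, OpenCV 4.12 (cv2) and the standard library are available. Lean on these libraries where they do the work, as an engineer would, in place of code of your own. Each camera call takes 0.05 s, during which the arm holds its last target. There are 200 camera calls.

## Working session

There is one attempt and no reset: what is moved stays moved. The work goes in short steps, Python scripts to look and compute and a tool call to move; the robot and the scene stay as the last step left them, time stands still between calls to the robot, and variables do not carry over. Pictures are saved under pics/ and viewed, at most 10 in all, crops included, and the job is handed in when it is done.

Besides the shell and the picture viewer there is one more tool, called after "Request:" by a JSON object that holds its "fn" and its "kwargs". arm_command: Moves the arm, as the interface text tells. Its arguments: {"type":"object","properties":{"series":{"type":"string"},"squeeze":{"type":"number"}},"required":["series"]}

```bash
mkdir -p pics; ls; python3 - <<'E'
from cell import telemetry,cams
import cv2
o=telemetry.get_obs(); print(o)
for n in("scene","top"):
    cv2.imwrite(f"pics/{n}0.png",cams.read_camera(n)); c=cams.calibration(n); print(n,c)
E
```

```text
pics
{'time_s': 0.0, 'qpos': array([-75.50960647,  18.43837569,  -4.0139776 ,  83.17437989,
         1.29673566,  78.53933602,  -3.25942999]), 'joint_velocities': array([-0.02031153,  0.05052477, -0.03352533, -0.05208298,  0.04776286,
        0.10894221, -0.08600287]), 'effort': array([ 2.31127542e-04, -4.91293716e+01, -4.03679274e-01, -3.12529492e+01,
       -6.37595449e-02,  4.39919543e-02,  1.93324217e-04]), 'tool_pos': array([0.15370068, 0.631011  , 0.22147362]), 'tool_rot': array([-1.79893238e+02,  7.85113261e-03,  1.66318794e+02]), 'force': array([ 0.89950678,  0.9386506 , -0.58110277]), 'wrist_torque': array([ 0.0383883 , -0.0745244 ,  0.02219487]), 'grasp_force': 0.0, 'grip_width': 0.08661702527052842}
scene {'K': array([[465.2515457 ,   0.        , 283.92963105],
       [  0.        , 465.2515457 , 219.134384  ],
       [  0.        ,   0.        ,   1.        ]]), 'origin': array([ 1.14179723, -0.65957484,  0.78415233]), 'rotation': array([-129.28161784,   -0.673479  ,   43.44944808])}
top {'K': array([[424.42162812,   0.        , 284.90331119],
       [  0.        , 424.42162812, 205.60885815],
       [  0.        ,   0.        ,   1.        ]]), 'origin': array([ 0.50356099, -0.04161894,  1.00775879]), 'rotation': array([-177.10019482,   -0.30714726,  -89.61209382])}
```

View pics/top0.png

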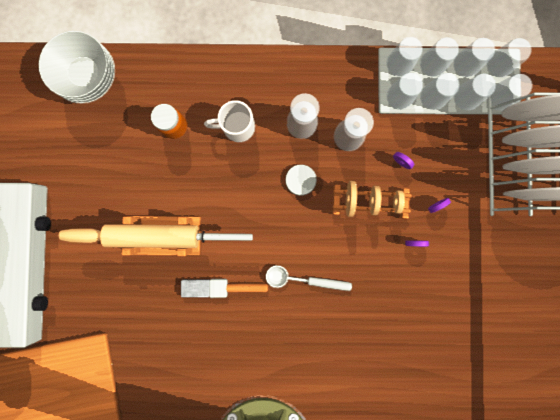

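View pics/scene0.png

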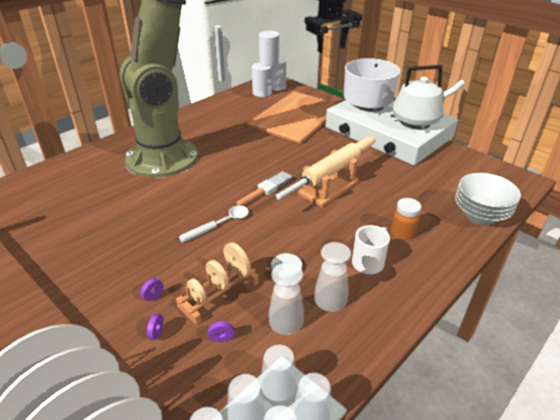

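The top view shows the pin's axle running right along row ~237 (columns 203–252), with the rack rings at about (352,198), (376,200), (400,202). The purple look-alikes are to the right of them. In the scene view the rings are at about (237,258), (216,274), (195,292), big to small.

```bash
cat > h.py <<'E'
import numpy as np, cv2
from scipy.spatial.transform import Rotation as R
from cell import telemetry,cams
def cal(n):
    c=cams.calibration(n); return c['K'],np.array(c['origin']),R.from_euler('xyz',c['rotation'],degrees=True).as_matrix()
def ray(n,uv):
    K,o,M=cal(n); d=M@np.linalg.solve(K,[uv[0],uv[1],1]); return o,d/np.linalg.norm(d)
def plane(n,uv,z):
    o,d=ray(n,uv); return o+d*(z-o[2])/d[2]
def proj(n,p):
    K,o,M=cal(n); q=K@(M.T@(np.array(p)-o)); return q[:2]/q[2]
def tri(a,b):
    (o,d),(p,e)=ray('top',a),ray('scene',b)
    A=np.stack([d,-e],1); t=np.linalg.lstsq(A,p-o,rcond=None)[0]
    x,y=o+d*t[0],p+e*t[1]; return (x+y)/2,np.linalg.norm(x-y)
E
python3 - <<'E'
import cv2,numpy as np
t=cv2.imread('pics/top0.png');s=cv2.imread('pics/scene0.png')
up=lambda i,f:cv2.resize(i,None,fx=f,fy=f,interpolation=cv2.INTER_CUBIC)
a=up(t[175:225,325:425],5); b=up(t[215:260,180:280],5); c=up(s[230:320,160:270],5)[:,:550]
b2=up(s[165:215,265:345],3)
o=np.zeros((600,800,3),np.uint8)
o[:250,:500]=a;o[260:485,:500]=b
cv2.imwrite('pics/cropA.png',o)
cv2.imwrite('pics/cropB.png',c)
E
```

```text
(no output)
```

View pics/cropA.png

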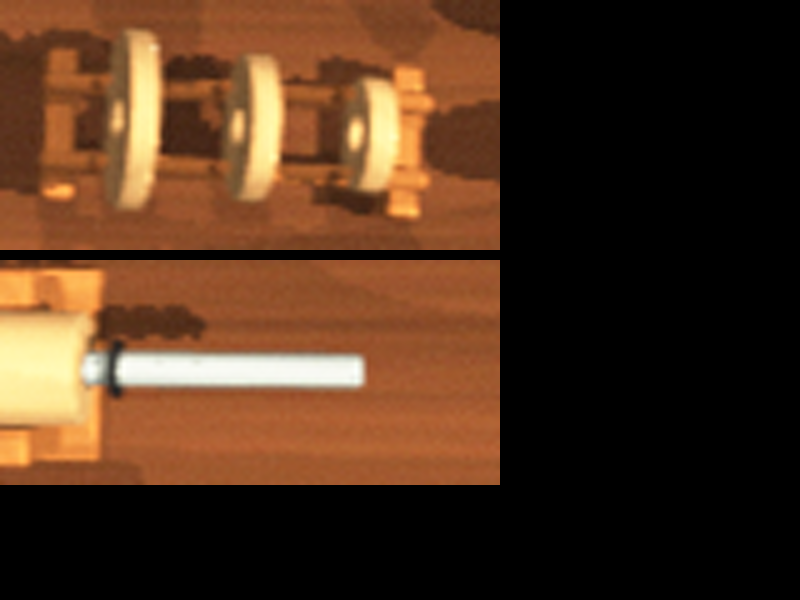

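View pics/cropB.png

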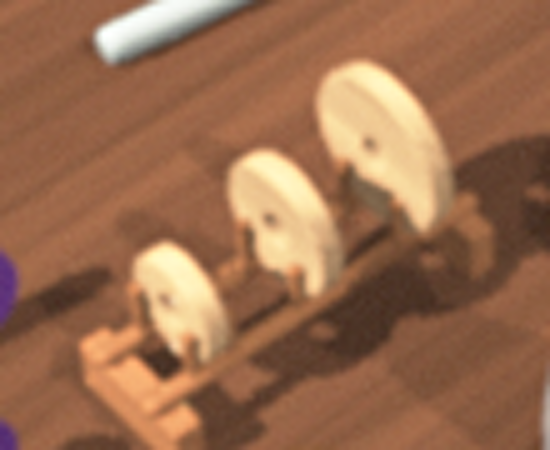

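```bash
python3 - <<'E'
from h import *
t=cv2.imread('pics/top0.png');s=cv2.imread('pics/scene0.png')
hs=cv2.cvtColor(t,cv2.COLOR_BGR2HSV)
m=np.zeros(t.shape[:2],np.uint8); m[225:250,206:260]=cv2.inRange(hs,(0,0,130),(180,70,255))[225:250,206:260]
ys,xs=np.nonzero(m); print('axle cols',xs.min(),xs.max())
c=[np.mean(ys[xs==k]) for k in range(210,248)]; w=[np.sum(xs==k) for k in (215,230,245)]; p=np.polyfit(range(210,248),c,1)
f=lambda u:np.polyval(p,u)
A,B=plane('top',(210,f(210)),.08),plane('top',(xs.max()+.5,f(xs.max())),.08)
d=(B-A)/np.linalg.norm(B-A);print('w',w,'A',A,'tip',B,'dir',d,'yaw',np.degrees(np.arctan2(d[1],d[0])))
print('roller end', plane('top',(180+82/5,237),.08),'washer',plane('top',(180+117/5,237),.08))
print('tip scene tri', tri((252.5,f(252)),(160+105/5,230+48/5)), 'proj tip', proj('scene',B))
for n,im,roi in(('top',t,(175,225,325,425)),('scene',s,(235,315,180,260))):
    h=cv2.cvtColor(im,cv2.COLOR_BGR2HSV)
    k=cv2.inRange(h,(15,40,150),(35,165,255)); mm=np.zeros_like(k); a,b,c0,e=roi; mm[a:b,c0:e]=k[a:b,c0:e]
    nn,l,st,ce=cv2.connectedComponentsWithStats(mm)
    for i in range(1,nn):
        if st[i,4]>40:
            pts=np.argwhere(l==i)[:,::-1].astype(np.float32)
            print(n,st[i],ce[i].round(1),np.round(cv2.minAreaRect(pts),1) if 0 else cv2.minAreaRect(pts))
# holes in crop B -> scene; crop A -> top
for nm,a,b in(('big',(118,120),(371,143)),('mid',(238,130),(269,219)),('small',(355,132),(165,300))):
    print(nm,tri((325+a[0]/5,175+a[1]/5),(160+b[0]/5,230+b[1]/5)))
E
```

```text
axle cols 206 252
w [np.int64(7), np.int64(6), np.int64(6)] A [0.4828104  0.11646971 0.08      ] tip [0.4822273  0.02389798 0.08      ] dir [-0.00629884 -0.99998016  0.        ] yaw -90.36089914030278
roller end [0.48077043 0.14603577 0.08      ] washer [0.48087165 0.13080432 0.08      ]
tip scene tri (array([ 0.42048791, -0.08447592,  0.00727985]), np.float64(0.2565045733018196)) proj tip [277.20139428 196.9089036 ]
top [347 181  10  36 228] [352.5 198.3] ((351.5, 198.5), (35.0, 9.0), 90.0)
top [373 186   9  29 174] [377.1 199.9] ((377.2090148925781, 200.0657196044922), (7.4944586753845215, 28.171478271484375), 2.2025980949401855)
top [394 191  11  22 167] [400.  201.4] ((399.0, 201.5), (21.0, 10.0), 90.0)
scene [224 243  26  33 492] [236.6 257.3] ((237.50003051757812, 258.0000305175781), (34.64822769165039, 17.677669525146484), 45.0)
scene [206 260  22  29 365] [216.7 273.1] ((216.93399047851562, 273.98114013671875), (30.401243209838867, 15.443445205688477), 60.945396423339844)
scene [187 279  18  23 239] [195.7 289.1] ((196.00003051757812, 290.00006103515625), (24.149532318115234, 12.521980285644531), 63.43495178222656)
big (array([ 0.56420274, -0.19079919,  0.06742779]), np.float64(0.00812964903721853))
mid (array([ 0.56057756, -0.2464252 ,  0.05821738]), np.float64(0.008718113419449674))
small (array([ 0.56002937, -0.30189494,  0.0504321 ]), np.float64(0.010536555119993055))
```

```bash
python3 - <<'E'
from h import *
for nm,a,b,cols,R_,z in(('big',198.5,(371,143),(352,356.5),.04,.0718),('mid',200,(269,219),(377,381.5),.033,.064),('small',201.5,(165,300),(400,404.5),.026,.0556)):
    c=plane('top',(cols[0],a),z); r=plane('top',(cols[1],a),z+R_)
    o,d=ray('scene',(160+b[0]/5,230+b[1]/5)); q=o+d*(c[0]-o[0])/d[0]
    o,d=ray('top',(325+{'big':118,'mid':238,'small':355}[nm]/5,175+{'big':120,'mid':130,'small':132}[nm]/5)); 
    q2=o+d*(z-o[2])/d[2]
    print(nm,'centre x',c,'rim right edge',r,'scene hole @xc',q,'top hole',q2)
# rack: end boards top view
print(plane('top',(325+62/5,175+125/5),.03),plane('top',(325+407/5,175+142/5),.03))
E
```

```text
big centre x [ 0.56779372 -0.19461632  0.0718    ] rim right edge [ 0.56511663 -0.19761425  0.1118    ] scene hole @xc [ 0.56779372 -0.19886975  0.07552621] top hole [ 0.56663183 -0.18708906  0.0718    ]
mid centre x [ 0.56537391 -0.25169923  0.064     ] rim right edge [ 0.56328151 -0.25405195  0.097     ] scene hole @xc [ 0.56537391 -0.25504422  0.06826346] top hole [ 0.56306933 -0.2418655   0.064     ]
small centre x [ 0.56290987 -0.30538108  0.0556    ] rim right edge [ 0.56135926 -0.30804517  0.0816    ] scene hole @xc [ 0.56290987 -0.30962367  0.05915501] top hole [ 0.56307139 -0.29636711  0.0556    ]
[ 0.56694943 -0.16769338  0.03      ] [ 0.5602118  -0.32725312  0.03      ]
```

Request:
{"fn": "arm_command", "kwargs": {"series": "0 0 0 -0.0975 140; 0 0 0 -0.0975 140; -28 -24 0 0 140; -28 -24 0 0 140; -28 -24 0 0 140; -28 -24 0 0 140; -28 -24 0 0 140; -28 -24 0 0 140; -28 -24 0 0 140; -28 -24 0 0 140; -28 -24 0 0 140; -28 -24 0 0 140; -28 -24 0 0 140; -10 -38 0 0 140; -10 -38 0 0 140; -10 -38 0 0 140; -10 -38 0 0 140; -10 -38 0 0 140; -10 -38 0 0 140; -10 -38 0 0 140", "squeeze": 30}}

```text
time_s: 1.77
tool_pos: [0.508, 0.0836, 0.2223]
tool_rot: [180.0, -0.0, 177.5]
force: [1.6, 0.0, -0.1]
grip_width: 0.0391
grasp_force: 0.0
```

Request:
{"fn": "arm_command", "kwargs": {"series": "-10 -39 0 0 140; -10 -39 0 0 140; -10 -39 0 0 140; -10 -39 0 0 140; -10 -39 0 0 140; -10 -39 0 0 140; -10 -39 0 0 140; 0 0 30 0 140; 0 0 30 0 140; 0 0 30 0 140; 0 0 0 0 140; 0 0 0 0 140"}}

```text
time_s: 2.77
tool_pos: [0.5649, -0.1898, 0.1311]
tool_rot: [180.0, -0.2, 177.5]
force: [0.4, -1.2, 0.3]
grip_width: 0.0395
grasp_force: 0.0
```

```bash
python3 - <<'E'
from h import *
t=cams.read_camera('top');s=cams.read_camera('scene')
up=lambda i,f:cv2.resize(i,None,fx=f,fy=f,interpolation=cv2.INTER_CUBIC)
o=np.zeros((600,800,3),np.uint8)
o[:600,:500]=up(s[200:320,170:270],5); o[:240,500:800]=up(t[160:240,320:420],3)
cv2.imwrite('pics/g1.png',o); print(telemetry.get_obs()['tool_pos'])
E
```

```text
[ 0.56724357 -0.19052713  0.13432091]
```

View pics/g1.png

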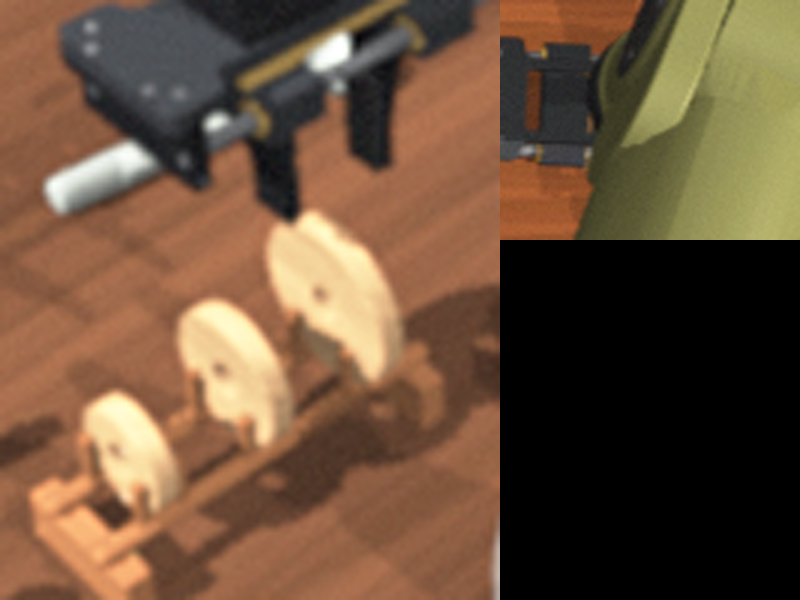

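Request:
{"fn": "arm_command", "kwargs": {"series": "0 -1 15 0 140; 0 -1 15 0 140; 0 0 13 0 140; 0 0 0 0 140; 0 0 0 0 255; 0 0 0 0 255; 0 0 0 0 255; 0 0 0 0 255; 0 0 0 0 255; 0 0 0 0 255"}}

```text
time_s: 3.7
tool_pos: [0.5665, -0.1922, 0.0901]
tool_rot: [180.0, 0.1, 177.5]
force: [-1.0, -0.4, 1.2]
grip_width: 0.0116
grasp_force: 30.0
```

Request:
{"fn": "arm_command", "kwargs": {"series": "0 0 -20 0 255; 0 0 -30 0 255; 0 0 -10 -0.037 255; 14.2 32 0 0 255; 14.2 32 0 0 255; 14.2 32 0 0 255; 14.2 32 0 0 255; 14.2 32 0 0 255; 14.2 32 0 0 255; 0 0 25 0 255; 0 0 27 0 255; 0 0 0 0 255; 0 0 0 0 255; 0 0 0 0 255"}}

```text
time_s: 4.87
tool_pos: [0.483, -0.0002, 0.0986]
tool_rot: [-180.0, 0.1, 179.5]
force: [-0.4, 0.1, -0.5]
grip_width: 0.0124
grasp_force: 30.0
```

```bash
python3 - <<'E'
from h import *
t=cams.read_camera('top');s=cams.read_camera('scene')
up=lambda i,f:cv2.resize(i,None,fx=f,fy=f,interpolation=cv2.INTER_CUBIC)
cv2.imwrite('pics/s_big.png',s);cv2.imwrite('pics/t_big.png',t)
o=np.zeros((600,800,3),np.uint8)
o[:600,:500]=up(s[160:280,220:320],5); o[:240,500:800]=up(t[195:275,210:310],3)
cv2.imwrite('pics/g2.png',o); ob=telemetry.get_obs(); print(ob['tool_pos'],ob['tool_rot'],ob['grip_width'],ob['force'])
p=ob['tool_pos']; print(proj('scene',[.4822,.024,.08]),proj('scene',[p[0],p[1]-.006,.08]),proj('scene',p))
E
```

```text
[ 4.83586598e-01 -1.16491830e-04  9.91415457e-02] [1.79974043e+02 1.51204513e-01 1.79548476e+02] 0.011650136761030674 [-0.50252163  0.60171037 -1.04476189]
[277.22163731 196.88728726] [269.23775533 202.25342008] [270.88031841 195.05895365]
```

View pics/g2.png

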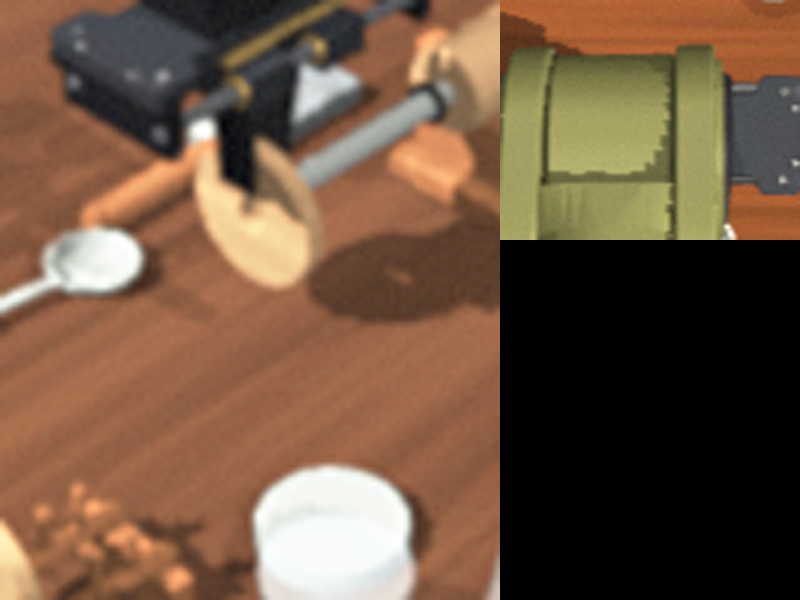

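Request:
{"fn": "arm_command", "kwargs": {"series": "2 5 2 0 255; 0 5 0 0 255; 0 4 0 0 255; 0 2 0 0 255; 0 2 0 0 255; 0 2 0 0 255; 0 2 0 0 255; 0 0 0 0 255"}}

```text
time_s: 5.63
tool_pos: [0.4805, 0.0189, 0.0957]
tool_rot: [-179.7, -0.0, 179.5]
force: [-0.6, -7.3, 1.6]
grip_width: 0.0119
grasp_force: 30.0
```

Request:
{"fn": "arm_command", "kwargs": {"series": "0 0 -1 0 255; 0 0 -1 0 255; 0 0 0 0 255; 0 0 0 0 255"}}

```text
time_s: 5.97
tool_pos: [0.4807, 0.0222, 0.0981]
tool_rot: [180.0, 0.0, 179.6]
force: [-2.0, -2.2, 2.8]
grip_width: 0.0118
grasp_force: 30.0
```

Request:
{"fn": "arm_command", "kwargs": {"series": "0.5 0 -0.7 0 255; 0 2 0 0 255; 0 2 0 0 255; 0 2 0 0 255; 0 0 0 0 255"}}

```text
time_s: 6.38
tool_pos: [0.4802, 0.0293, 0.0984]
tool_rot: [180.0, 0.0, 179.7]
force: [0.1, 1.1, 1.5]
grip_width: 0.0117
grasp_force: 30.0
```

Request:
{"fn": "arm_command", "kwargs": {"series": "0 4 0 0 255; 0 4 0 0 255; 0 4 0 0 255; 0 4 0 0 255; 0 5 0 0 255; 0 5 0 0 255; 0 5 0 0 255; 0 0 0 0 255"}}

```text
time_s: 7.05
tool_pos: [0.4802, 0.061, 0.0984]
tool_rot: [179.9, 0.0, 179.7]
force: [0.7, 1.4, 1.7]
grip_width: 0.0116
grasp_force: 30.0
```

Request:
{"fn": "arm_command", "kwargs": {"series": "0 8 0 0 255; 0 8 0 0 255; 0 8 0 0 255; 0 8 0 0 255; 0 8 0 0 255; 0 7 0 0 255; 0 0 0 0 255; 0 0 0 0 255; 0 0 0 0 195; 0 0 0 0 195; 0 0 0 0 195; 0 0 0 0 195"}}

```text
time_s: 8.05
tool_pos: [0.48, 0.1059, 0.0979]
tool_rot: [-180.0, -0.0, 179.6]
force: [0.4, -0.8, 0.1]
grip_width: 0.0201
grasp_force: 0.0
```

Request:
{"fn": "arm_command", "kwargs": {"series": "0 0 -20 0 195; 0 0 -35 0 195; 0 0 -20 0.037 140; -10 -35 0 0 140; -10 -35 0 0 140; -10 -35 0 0 140; -10 -35 0 0 140; -10 -35 0 0 140; -10 -35 0 0 140; -10 -35 0 0 140; -10 -35 0 0 140; -10 -35 0 0 140; -10 -35 0 0 140; 0 0 20 0 140; 0 0 25 0 140; 0 0 0 0 140; 0 0 0 0 140; 0 0 0 0 140"}}

```text
time_s: 9.55
tool_pos: [0.5654, -0.2475, 0.1291]
tool_rot: [-180.0, 0.0, 177.5]
force: [0.3, -0.3, 0.4]
grip_width: 0.0389
grasp_force: 0.0
```

Request:
{"fn": "arm_command", "kwargs": {"series": "1 0 20 0 140; 0 0 20 0 140; 0 0 10 0 140; 0 0 0 0 140; 0 0 0 0 255; 0 0 0 0 255; 0 0 0 0 255; 0 0 0 0 255; 0 0 0 0 255; 0 0 0 0 255"}}

```text
time_s: 10.38
tool_pos: [0.5645, -0.2478, 0.0789]
tool_rot: [-180.0, 0.1, 177.5]
force: [-0.1, 0.5, 2.4]
grip_width: 0.0118
grasp_force: 30.0
```

```bash
python3 - <<'E'
from h import *
t=cams.read_camera('top');s=cams.read_camera('scene')
up=lambda i,f:cv2.resize(i,None,fx=f,fy=f,interpolation=cv2.INTER_CUBIC)
o=np.zeros((600,800,3),np.uint8)
o[:300,:500]=up(s[150:210,240:340],5); o[310:560,:500]=up(t[205:255,180:280],5)
cv2.imwrite('pics/g3.png',o); ob=telemetry.get_obs(); print(ob['tool_pos'],ob['grip_width'])
E
```

```text
[ 0.56442526 -0.24790161  0.07887077] 0.011578487409554077
```

View pics/g3.png

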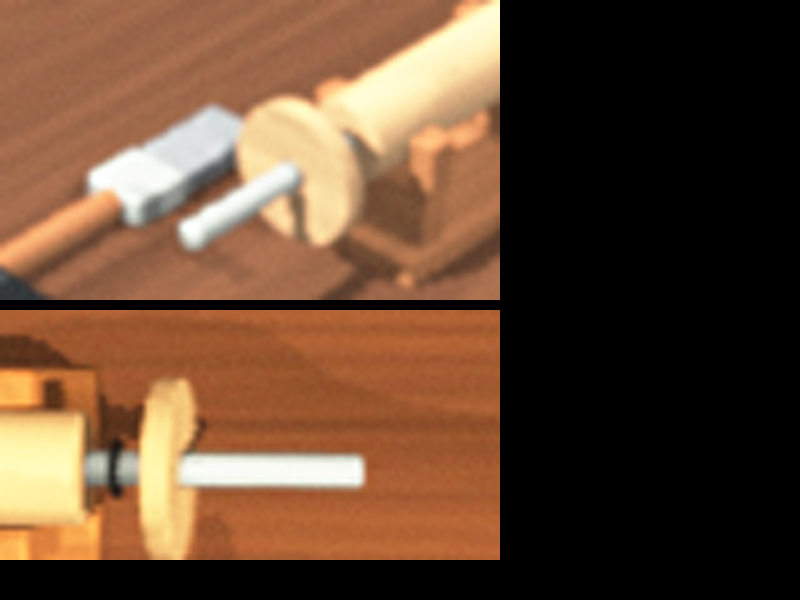

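Request:
{"fn": "arm_command", "kwargs": {"series": "0 0 -20 0 255; 0 0 -35 0 255; 0 0 -10 -0.037 255; 12.3 35 0 0 255; 12.3 35 0 0 255; 12.3 35 0 0 255; 12.3 35 0 0 255; 12.3 35 0 0 255; 12.3 35 0 0 255; 12.3 35 0 0 255; 0 0 25 0 255; 0 0 24 0 255; 0 0 0 0 255; 0 0 0 0 255; 0 0 0 0 255; 0 0 0 0 255"}}

```text
time_s: 11.82
tool_pos: [0.4808, -0.0026, 0.0957]
tool_rot: [180.0, 0.1, 179.5]
force: [-0.6, 0.6, -0.2]
grip_width: 0.0119
grasp_force: 30.0
```

Request:
{"fn": "arm_command", "kwargs": {"series": "0.5 5 0.7 0 255; 0 5 0 0 255; 0 5 0 0 255; 0 2 0 0 255; 0 2 0 0 255; 0 2 0 0 255; 0 2 0 0 255; 0 2 0 0 255; 0 0 0 0 255"}}

```text
time_s: 12.57
tool_pos: [0.4798, 0.0199, 0.0939]
tool_rot: [-179.8, 0.1, 179.5]
force: [0.2, -6.5, 2.0]
grip_width: 0.0119
grasp_force: 30.0
```

Same signature as with the big ring (slightly low); raise a little.

Request:
{"fn": "arm_command", "kwargs": {"series": "0 0 -1 0 255; 0 0 -0.7 0 255; 0 0 0 0 255; 0 0 0 0 255"}}

```text
time_s: 12.9
tool_pos: [0.4799, 0.0233, 0.0956]
tool_rot: [180.0, 0.1, 179.6]
force: [1.2, -1.5, 1.5]
grip_width: 0.0118
grasp_force: 30.0
```

Request:
{"fn": "arm_command", "kwargs": {"series": "0 2 -0.3 0 255; 0 2 0 0 255; 0 2 0 0 255; 0 3 0 0 255; 0 4 0 0 255; 0 4 0 0 255; 0 0 0 0 255"}}

```text
time_s: 13.48
tool_pos: [0.4799, 0.0411, 0.0958]
tool_rot: [180.0, 0.1, 179.7]
force: [3.8, 0.5, 0.7]
grip_width: 0.0115
grasp_force: 30.0
```

Request:
{"fn": "arm_command", "kwargs": {"series": "-0.4 6 0 0 255; 0 6 0 0 255; 0 6 0 0 255; 0 6 0 0 255; 0 6 0 0 255; 0 0 0 0 255; 0 0 0 0 255; 0 0 0 0 200; 0 0 0 0 200; 0 0 0 0 200; 0 0 0 0 200"}}

```text
time_s: 14.4
tool_pos: [0.4789, 0.0695, 0.095]
tool_rot: [-180.0, -0.1, 179.6]
force: [-0.4, -0.2, 0.9]
grip_width: 0.0181
grasp_force: 0.0
```

Request:
{"fn": "arm_command", "kwargs": {"series": "0 0 -20 0 200; 0 0 -35 0 200; 0 0 -10 0.037 140; -9.8 -36.8 0 0 140; -9.8 -36.8 0 0 140; -9.8 -36.8 0 0 140; -9.8 -36.8 0 0 140; -9.8 -36.8 0 0 140; -9.8 -36.8 0 0 140; -9.8 -36.8 0 0 140; -9.8 -36.8 0 0 140; -9.8 -36.8 0 0 140; -9.8 -36.8 0 0 140; 0 0 20 0 140; 0 0 25 0 140; 0 0 0 0 140; 0 0 0 0 140; 0 0 0 0 140"}}

```text
time_s: 15.9
tool_pos: [0.5621, -0.3017, 0.1164]
tool_rot: [180.0, 0.0, 177.5]
force: [0.4, -0.6, 0.1]
grip_width: 0.0392
grasp_force: 0.0
```

Request:
{"fn": "arm_command", "kwargs": {"series": "0 -1 20 0 140; 0 0 20 0 140; 0 0 10 0 140; 0 0 0 0 140; 0 0 0 0 255; 0 0 0 0 255; 0 0 0 0 255; 0 0 0 0 255; 0 0 0 0 255; 0 0 0 0 255"}}

```text
time_s: 16.73
tool_pos: [0.5621, -0.3032, 0.0662]
tool_rot: [-180.0, 0.1, 177.5]
force: [-0.0, -0.2, 1.6]
grip_width: 0.0115
grasp_force: 30.0
```

```bash
python3 - <<'E'
from h import *
t=cams.read_camera('top');s=cams.read_camera('scene')
up=lambda i,f:cv2.resize(i,None,fx=f,fy=f,interpolation=cv2.INTER_CUBIC)
o=np.zeros((600,800,3),np.uint8)
o[:300,:500]=up(s[150:210,240:340],5); o[310:560,:500]=up(t[205:255,180:280],5)
cv2.imwrite('pics/g4.png',o); ob=telemetry.get_obs(); print(ob['tool_pos'],ob['grip_width'])
E
```

```text
[ 0.56214138 -0.30328695  0.06620625] 0.011828218115054433
```

View pics/g4.png

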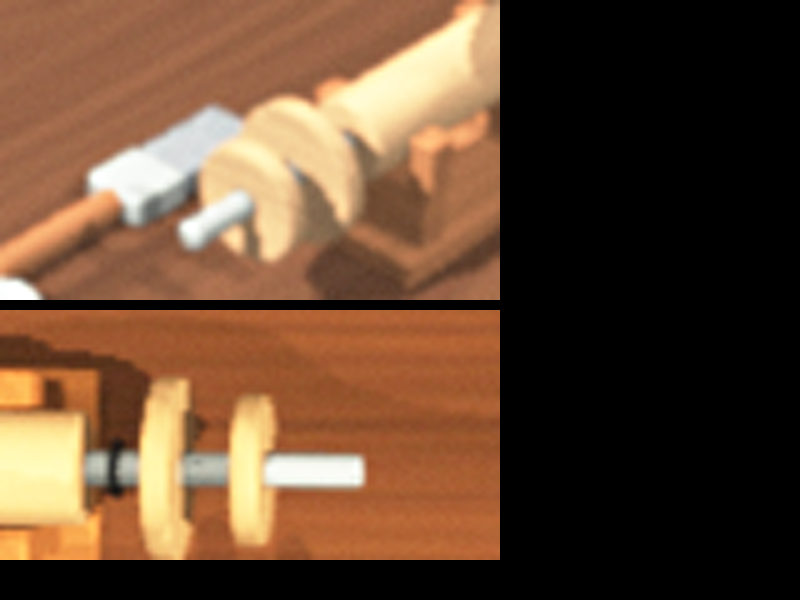

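Request:
{"fn": "arm_command", "kwargs": {"series": "0 0 -20 0 255; 0 0 -35 0 255; 0 0 -15 -0.037 255; 10.5 37.4 0 0 255; 10.5 37.4 0 0 255; 10.5 37.4 0 0 255; 10.5 37.4 0 0 255; 10.5 37.4 0 0 255; 10.5 37.4 0 0 255; 10.5 37.4 0 0 255; 10.5 37.4 0 0 255; 0 0 25 0 255; 0 0 19.5 0 255; 0 0 0 0 255; 0 0 0 0 255; 0 0 0 0 255; 0 0 0 0 255"}}

```text
time_s: 18.25
tool_pos: [0.4808, -0.0038, 0.0923]
tool_rot: [180.0, 0.1, 179.5]
force: [-1.0, 0.5, -0.6]
grip_width: 0.0118
grasp_force: 30.0
```

```bash
python3 -c "
from cell import telemetry as t;o=t.get_obs();print(o['tool_pos'],o['force'])"
```

```text
[ 0.48083771 -0.00384678  0.09229174] [-0.95351859  0.49520414 -0.59429468]
```

Request:
{"fn": "arm_command", "kwargs": {"series": "0.6 6 0 0 255; 0 6 0 0 255; 0 5 0 0 255; 0 2 0 0 255; 0 2 0 0 255; 0 2 0 0 255; 0 2 0 0 255; 0 2 0 0 255; 0 0 0 0 255"}}

```text
time_s: 19.0
tool_pos: [0.4802, 0.0241, 0.0914]
tool_rot: [180.0, 0.1, 179.6]
force: [1.6, 0.6, 0.4]
grip_width: 0.0114
grasp_force: 30.0
```

Request:
{"fn": "arm_command", "kwargs": {"series": "0 3 0 0 255; 0 3 0 0 255; 0 4 0 0 255; 0 4 0 0 255; 0 2 0 0 255; 0 0 0 0 255; 0 0 0 0 255; 0 0 0 0 205; 0 0 0 0 205; 0 0 0 0 205; 0 0 0 0 205"}}

```text
time_s: 19.92
tool_pos: [0.4782, 0.0397, 0.0904]
tool_rot: [-180.0, -0.2, 179.6]
force: [0.2, -0.4, -0.3]
grip_width: 0.0168
grasp_force: 0.0
```

Request:
{"fn": "arm_command", "kwargs": {"series": "0 0 -20 0 205; 0 0 -40 0 205; 0 -20 0 0 190; 0 -22 0 0 179; 0 0 0 0 179; 0 0 0 0 179"}}

```text
time_s: 20.42
tool_pos: [0.4785, -0.0032, 0.1509]
tool_rot: [180.0, -0.1, 179.5]
force: [-1.0, -0.0, -0.7]
grip_width: 0.0252
grasp_force: 0.0
```

```bash
python3 -c "
from cell import telemetry as t;o=t.get_obs();print(o['tool_pos'],o['qpos'])"
```

```text
[ 0.47853903 -0.0032379   0.15088506] [-34.43712443  -0.50006946  31.80427197 113.08298026   0.24750863
  67.39877368  86.72311277]
```

Request:
{"fn": "arm_command", "kwargs": {"series": "0 0 0 0.12 179; 0 0 0 0.12 179; 0 0 0 0.12 179; 0 0 0 0.12 179; 0 0 0 0.12 179; 0 0 0 0.12 179; 0 0 0 0.12 179; 0 0 0 0.12 179; 0 0 0 0.12 179; 0 0 0 0.12 179; 0 0 0 0.12 179; 0 0 0 0.12 179; 0 0 0 0.12 179; 0 0 0 0.008 179; 0 0 0 0 179; 0 0 0 0 179"}}

```text
time_s: 21.75
tool_pos: [0.4789, -0.0017, 0.1507]
tool_rot: [-180.0, -0.0, 90.0]
force: [0.1, -0.2, -0.5]
grip_width: 0.0259
grasp_force: 0.0
```

```bash
python3 -c "
from cell import telemetry as t;o=t.get_obs();print(o['tool_pos'],o['qpos'])"
```

```text
[ 0.47885631 -0.00173676  0.15074685] [-34.08613876  -0.43747231  31.2631626  113.04993123   0.2409416
  67.36902922  -2.93595573]
```

Request:
{"fn": "arm_command", "kwargs": {"series": "0 1.5 30 0 179; 0 0 30 0 179; 0 0 22 0 179; 0 0 0 0 179; 5 0 0 0 179; 5 0 0 0 179; 4 0 0 0 179; 4 0 0 0 179; 4 0 0 0 179; 3 0 0 0 179; 2 0 0 0 179; 0 0 0 0 179"}}

```text
time_s: 22.75
tool_pos: [0.4809, 0.0254, 0.0693]
tool_rot: [180.0, -0.0, 89.8]
force: [0.2, 0.2, -0.5]
grip_width: 0.026
grasp_force: 0.0
```

Request:
{"fn": "arm_command", "kwargs": {"series": "3 0 0 0 179; 3 0 0 0 179; 3 0 0 0 179; 3 0 0 0 179; 3 0 0 0 179; 3 0 0 0 179; 3 0 0 0 179; 3 0 0 0 179; 3 0 0 0 179; 3 0 0 0 179; 0 0 0 0 179"}}

```text
time_s: 23.67
tool_pos: [0.4809, 0.0556, 0.0691]
tool_rot: [180.0, -0.0, 89.8]
force: [-0.5, -0.1, 0.4]
grip_width: 0.0259
grasp_force: 0.0
```

Request:
{"fn": "arm_command", "kwargs": {"series": "3 0 0 0 179; 3 0 0 0 179; 3 0 0 0 179; 3 0 0 0 179; 3 0 0 0 179; 3 0 0 0 179; 2 0 0 0 179; 1 0 0 0 179; 1 0 0 0 179; 0 0 0 0 179"}}

```text
time_s: 24.5
tool_pos: [0.481, 0.0769, 0.0691]
tool_rot: [180.0, -0.0, 89.8]
force: [0.0, -0.1, 0.3]
grip_width: 0.0263
grasp_force: 0.0
```

Request:
{"fn": "arm_command", "kwargs": {"series": "1 0 0 0 179; 1 0 0 0 179; 1 0 0 0 179; 1 0 0 0 179; 1 0 0 0 179; 0 0 0 0 179"}}

```text
time_s: 25.0
tool_pos: [0.481, 0.0815, 0.0691]
tool_rot: [180.0, 0.0, 89.8]
force: [-0.2, -1.6, 1.1]
grip_width: 0.026
grasp_force: 0.8
```

Request:
{"fn": "arm_command", "kwargs": {"series": "1 0 0 0 179; 1 0 0 0 179; 1 0 0 0 179; 1 0 0 0 179; 1 0 0 0 179; 0 0 0 0 179"}}

```text
time_s: 25.5
tool_pos: [0.481, 0.0853, 0.0691]
tool_rot: [-180.0, 0.1, 89.7]
force: [-1.0, -4.6, 1.9]
grip_width: 0.0257
grasp_force: 2.4
```

Request:
{"fn": "arm_command", "kwargs": {"series": "1 0 0 0 179; 1 0 0 0 179; 1 0 0 0 179; 0 0 0 0 179"}}

```text
time_s: 25.83
tool_pos: [0.481, 0.0884, 0.0691]
tool_rot: [-180.0, 0.1, 89.7]
force: [-0.2, -5.3, 1.4]
grip_width: 0.0262
grasp_force: 2.4
```

Request:
{"fn": "arm_command", "kwargs": {"series": "1 0 0 0 179; 1 0 0 0 179; 0 0 0 0 179"}}

```text
time_s: 26.08
tool_pos: [0.481, 0.0904, 0.0691]
tool_rot: [-180.0, 0.1, 89.7]
force: [-0.8, -5.0, 2.1]
grip_width: 0.026
grasp_force: 2.5
```

Washer is sliding at about 5 N; continue by 1 mm steps until the force rises.

Request:
{"fn": "arm_command", "kwargs": {"series": "1 0 0 0 179; 1 0 0 0 179; 0 0 0 0 179"}}

```text
time_s: 26.33
tool_pos: [0.481, 0.0924, 0.069]
tool_rot: [-180.0, 0.1, 89.7]
force: [-1.2, -4.9, 1.8]
grip_width: 0.026
grasp_force: 2.5
```

Request:
{"fn": "arm_command", "kwargs": {"series": "1 0 0 0 179; 1 0 0 0 179; 0 0 0 0 179"}}

```text
time_s: 26.58
tool_pos: [0.481, 0.093, 0.0691]
tool_rot: [-180.0, 0.2, 89.7]
force: [-1.7, -7.3, 3.2]
grip_width: 0.0261
grasp_force: 3.9
```

Request:
{"fn": "arm_command", "kwargs": {"series": "1 0 0 0 179; 0 0 0 0 179"}}

```text
time_s: 26.75
tool_pos: [0.481, 0.093, 0.0691]
tool_rot: [-180.0, 0.3, 89.7]
force: [-1.4, -9.0, 3.1]
grip_width: 0.026
grasp_force: 4.9
```

Request:
{"fn": "arm_command", "kwargs": {"series": "1 0 0 0 179; 0 0 0 0 179"}}

```text
time_s: 26.92
tool_pos: [0.481, 0.093, 0.069]
tool_rot: [-179.9, 0.3, 89.6]
force: [-1.3, -12.1, 4.4]
grip_width: 0.0259
grasp_force: 5.9
```

Request:
{"fn": "arm_command", "kwargs": {"series": "1 0 0 0 179; 1 0 0 0 179; 0 0 0 0 179; 0 0 0 0 179"}}

```text
time_s: 27.25
tool_pos: [0.481, 0.0931, 0.0691]
tool_rot: [-179.9, 0.4, 89.6]
force: [-1.9, -15.5, 6.1]
grip_width: 0.0259
grasp_force: 7.9
```

```bash
python3 - <<'E'
from h import *
print(telemetry.get_obs()['force'],telemetry.get_obs()['tool_pos'])
t=cams.read_camera('top');s=cams.read_camera('scene')
up=lambda i,f:cv2.resize(i,None,fx=f,fy=f,interpolation=cv2.INTER_CUBIC)
o=np.zeros((600,800,3),np.uint8)
o[:300,:500]=up(s[150:210,240:340],5); o[310:560,:500]=up(t[205:255,180:280],5)
cv2.imwrite('pics/g5.png',o)
E
```

```text
[ -1.89582522 -15.48618096   6.12892323] [0.48100917 0.09309275 0.06908627]
```

View pics/g5.png

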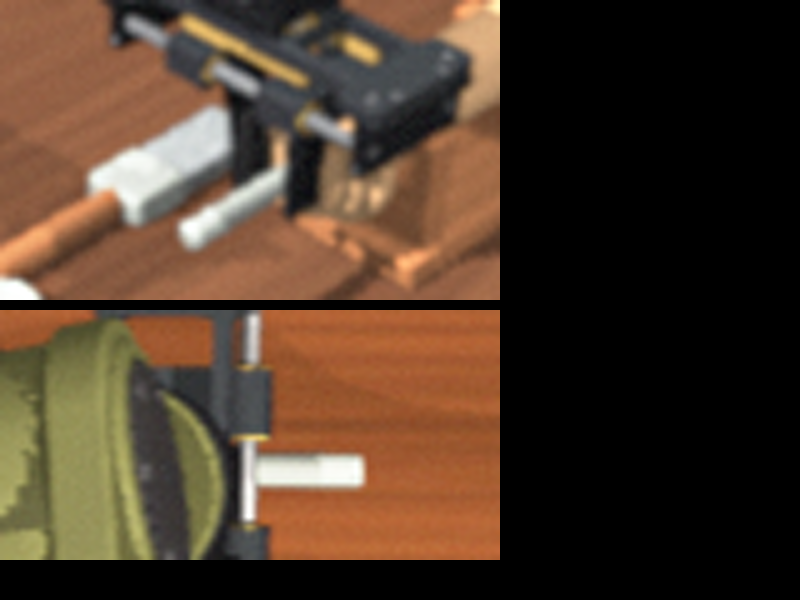

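Request:
{"fn": "arm_command", "kwargs": {"series": "1 0 0 0 179; 0 0 0 0 179; -4 0 0 0 179; -6 0 0 0 179; -15 0 0 0 179; -20 0 0 0 179; -30 0 0 0 179; -30 0 0 0 179; 0 0 -30 0 179; 0 0 -40 0 179; -40 0 0 0 179; -40 0 0 0 179; -40 0 0 0 179; 0 0 0 0 179; 0 0 0 0 179"}}

```text
time_s: 28.6
tool_pos: [0.4803, -0.126, 0.1394]
tool_rot: [179.9, -0.0, 89.5]
force: [-0.7, 1.4, -0.6]
grip_width: 0.026
grasp_force: 0.0
```

```bash
python3 - <<'E'
from h import *
t=cams.read_camera('top');s=cams.read_camera('scene')
up=lambda i,f:cv2.resize(i,None,fx=f,fy=f,interpolation=cv2.INTER_CUBIC)
o=np.zeros((600,800,3),np.uint8)
o[:300,:500]=up(s[150:210,240:340],5); o[310:560,:500]=up(t[205:255,180:280],5)
cv2.imwrite('pics/g6.png',o)
E
```

```text
(no output)
```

View pics/g6.png

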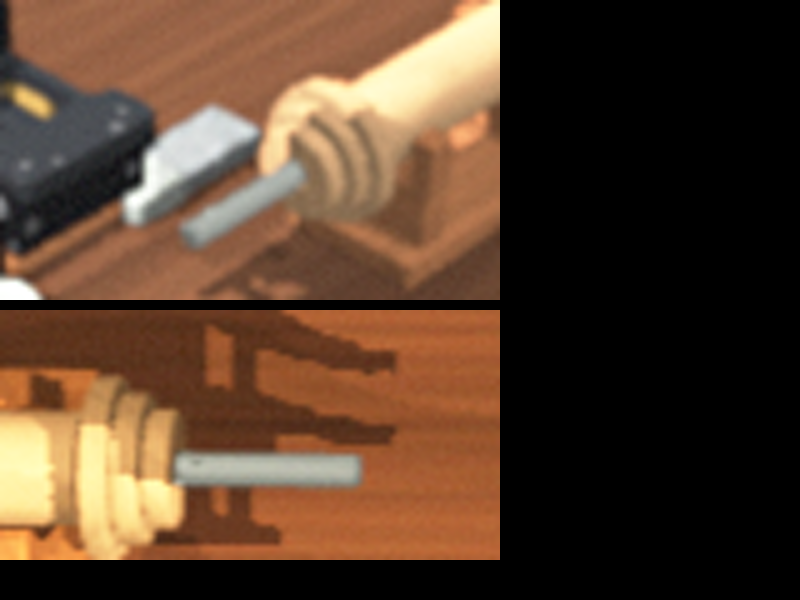

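The three rings sit nested against the roller, widest innermost. The bare axle beyond them spans about 36.5 px (80 mm), which matches the expected 120 − 40 mm. The arm is clear.

```bash
python3 -c "
from cell import env;print(env.sign_off())"
```

```text
the job is handed in; nothing more can be done
None
```

All three rings are threaded in order (widest, middle, smallest) and pressed home with the washer at about 16–18 N. The final picture shows them snug with about 80 mm of bare axle left, and I handed the job in at about 29 s; the sign-off gave no verdict.

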